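Release the battery pack from the charger and trap it on the chute

ROBOT

A 7-joint arm with a two-finger parallel gripper is mounted at the origin on a cart in front of the work surface, level with it; the furniture and walls round the work are solid. World frame = base frame: x ahead of the robot, y to its left, z up, the work surface at z = 0. Lengths are in mm, angles in degrees, forces in N, time in s.
With the tool pointing down it reaches from about 400 to 850 mm from the base axis. Payload 10.4 kg.
Tool frame: the origin (TCP) lies at the centre of the arm's flange, where the gripper is bolted on; the fingertips stand 182 mm ahead of it and the grasp point (between the pads) lies 164 mm ahead of it; z points along the fingers, y is the direction in which the jaws open and shut (so a half turn about z gives the same grasp; the last joint's range is limited). The gripper opens to 87 mm and grips with 3 to 60 N. Pads are 19 mm wide; open, the fingers measure 117 mm over their backs; the gripper's body (75 mm by 190 mm) begins 51 mm behind the grasp point.
Start: joints at [65.569, 19.034, -3.707, 83.658, 1.238, 77.344, -5.071], TCP at [245.586, -574.735, 404.776] pointing down, gripper open.
Joint ranges: [-148.97, 148.97], [-28.65, 121.19], [-84.17, 76.75], [9.2, 138.47], [-72.65, 252.65], [3.7, 117.97], [-149.18, 149.18]. Speed limits (degrees/s): [127.2, 127.2, 159.86, 159.86, 180, 180, 180].

INTERFACE

Orientations are given as a 3x3 rotation matrix whose columns are the frame's x, y, z axes.
In Python, from station import r, eyes gives the robot as it stands.
- The arm moves only by the tool carry_out, never from a script. Its argument "steps" is a list of rows, each an object with "twist": the turn, a rotation vector about the world's x, y, z in rad, a list of three; "translation": the shift along the world's x, y, z in cm, a list of three; "grip": the closure in counts, from 0 (fully open) to 255 (shut). A call has exactly 8 rows; each row shifts and turns the commanded pose from where the row before left it; what a row does not reach is not made up. A row lasts 1/12 s, in which the tool goes at most 41.7 mm and 7.16 degrees, less where a joint would pass 70% of its speed; a pose out of reach is approached as far as the arm can. A call with a gripper value outside its range is refused whole. The fingers move at their own pace and stop on an object; "squeeze" is the grip in N (left out, the last holds). Time passes only in rows, so rows that do not move let the fingers close, or fill a call up. It gives the time, the measured TCP pose, the force and the opening at its end, in the units of the state.
- r.get_state(): the state, without advancing time (a new reading comes with each control period).
- eyes.capture(name): name is "side" or "top" or "wrist"; returns a dict with "pixels" (420x560x3 uint8, blue, green, red), "fovy" (degrees; the focal length in pixels is half the picture's height over the tangent of half this angle, whatever the lens; pixels are square), "cx", "cy" (the principal point, pixels), "R" (3x3) and "t" (3): a world point X has camera coordinates R X + t; the wrist camera has in their place "hand_eye" (4x4, takes a point from camera to tool coordinates, whose origin is the TCP and whose axes are the flange's). Camera axes: x right, y down, z forward; pixel columns grow to the right and rows downward; lengths in mm; the calibration is good to about 2 mm. The wrist camera is an equidistant fisheye: a pixel r from the principal point sees the ray r / f radians off the axis. A picture is of the moment at which its call begins: read the wrist's pose just before it. There is no depth.
- r.sign_off(): hands the job in, once; it reports no verdict.
Trained networks look in a picture, given as the dict that the camera call returned (one of the last four; its "shot" number tells which), for a name from the list of things; names that differ only in an ending like _2 or _b are one class to them, and where a whole thing is asked for, a point or a joint stands for the part that bears it (a point fixed in the world has none). Each returns a list of dicts, best first, with "confidence" (0 to 1); they miss things now and then, are a little off and sometimes report something else, mostly with a low value. They report only what shows in the picture. A call takes as long as a camera call. They do not tell look-alikes from the thing itself.
- eyes.search_frame(picture, label): "extent" ([left, top, width, height] in pixels, round what is visible of it).
The state is a dict: "clock": time; "q": joint angles; "joint_vel": joint speeds; "joint_efforts": joint torques, N m; "tcp_pos": TCP position; "tcp_rot": TCP orientation; "contact_force": force on the tool from outside, world axes, zero at the start; "ft_torque": the same for the moment, N m; "width": finger opening in mm.
Only numpy, scipy, OpenCV 4.12 (cv2) and the standard library are available. Lean on these libraries where they do the work, as an engineer would, in place of code of your own. Each camera call takes 0.05 s, during which the arm holds its last target.

TASK

Let the battery pack out of the bench charger: press the grey release pad beside the chute fully down with one finger, and with the other finger, standing in the chute, stop the pack that springs out, once it is clearly out past the catch and before its front gets to the open end of the chute. Pinch and lift nothing, and leave the spare pack and the roll of tape beside the charger alone. The program finishes while holding: the pad still fully down under one finger, the pack resting still against the other.

Things in the scene. Friction and masses are not known exactly. Their poses are not given: they have to be found in the camera images.
- dock: Bench charger, fixed: black foot plate 178 x 116 mm, grey roofed bay (x 2 to 89 mm, 58 mm wide, roof 62 mm above the table) and an open aluminium chute that leads from it along its -x (to the robot at yaw 0). Origin: table height, middle of the chute's width, at the bay's mouth where the steel catch stands. x points into the bay, y left as seen from the robot, z up.
- chute_end (a point): Middle of the floor at the open end of the chute, dock x = -85 mm, 18 mm above the table. The chute runs from x = 0 to here, level, 44 mm wide inside, with side rails 5 mm wide and 4 mm high above its floor. Axes as the dock's.
- pad_top (a point): Centre of the top of the grey ribbed release pad, 42 mm along the chute, 36 mm across. It lies on the chute's -y side, at dock x = -45 mm, y = -50 mm; top 36 mm above the table when up, 24 mm when fully down (6 mm above the chute floor, 2 mm above the rails), so a finger in the chute, tip level with the one on the pad, stands in the pack's way. Moves with the pad.
- release (a joint): Travel of the release pad, m: 0 up, 0.012 fully down on its stop (counts as down above 0.010); springs back when let go. The catch, one piece with it, stands 8 mm above the chute floor and sinks with it: the pack is free at about 0.008. Pressing takes 2 to 4 N, up to about 6 N while the pack rubs on the catch.
- pusher (a joint): Travel of the spring pusher behind the pack, m: 0 as the pack sits in the bay, growing as it pushes the pack out, up to 0.125. It pushes with about 4 N all the way, damped: once free the pack moves at about 0.1 m/s and its front gets to the open end in under a second, unless a finger stands in its way.
- pack_front (a point): Centre of the front face of the battery pack in the bay, which leads as it comes out (dock x = 0 at the start, behind the catch). Pack: grey box 60 mm long (along the chute), 42 mm wide, 35 mm high, about 0.12 kg, loose, its underside on the chute floor; this point is 17.5 mm above its underside. x points back into the pack.
- spare_front (a point): The same point on the spare pack, of the same shape and size, which stands loose on the table on the left (+y) side of the charger. Leave it alone.
- tape: Roll of dark tape, 53 x 51 mm, 19 mm high, loose on the table on the right (-y) side of the charger. Origin: centre of its underside. Leave it alone.
Not all that is in view belongs to the job. Leave any green, turquoise or yellow look-alike of the part that bears pack_front alone.

How it is judged (in metres and radians):
On the way:
1. the release is pressed down and the pack has come out at least 12 mm past the catch (x of pack_front in the frame of dock below -0.012 m and value of joint release above 0.008 m), for 0.1 s.
At the end, for the whole second after the job is handed in: The release pad is held down by the fingers (more than 10 of its 12 mm); the pack rests on the chute floor (within 6 mm in height) and still (under 10 mm/s) against a finger (more than 0.4 N), its front 12 to 85 mm past the catch, not beyond the chute's open end (value of joint release above 0.01 m and contact force between the fingers and release above 0.5 N and contact force between the fingers and pack above 0.4 N and x of pack_front in the frame of dock between -0.085 and -0.012 m and linear speed of pack below 0.01 m/s and z of pack_front in the frame of dock between 0.03 and 0.042 m); the arm keeps its last pose, push and grip.
It fails at once if the pack's front gets past the open end of the chute (x of pack_front in the frame of dock below -0.088 m).
It fails at once if the pack is lifted off the chute floor by more than 10 mm (z of pack_front in the frame of dock above 0.0455 m).
It fails at once if the pack is squeezed or pushed with more than 25 N (contact force between the fingers and pack above 25 N).
It fails at once if the spare pack is moved by more than 20 mm (distance of spare_front from where it was at the start of the episode above 0.02 m).
It fails at once if the roll of tape is moved by more than 20 mm (distance of tape from where it was at the start of the episode above 0.02 m).
It also fails if it takes over 29 s, if anything falls off the work surface, if the arm or the gripper's body presses on something with over 40 N, if the wrist force passes 120 N, or if a joint passes its speed limit or range.

## Working session

There is one attempt and no reset: what is moved stays moved. The work goes in short steps, Python scripts to look and compute and a tool call to move; the robot and the scene stay as the last step left them, time stands still between calls to the robot, and variables do not carry over. Pictures are saved under pics/ and viewed, and the job is handed in when it is done.

Besides the shell and the picture viewer there is one more tool, called after "Emit:" by a JSON object that holds its "op" and its "data", one argument or row to a line. carry_out: Moves the arm, as the interface text tells. Its arguments: {"type":"object","properties":{"steps":{"type":"array"},"squeeze":{"type":"number"}},"required":["steps"]}

```bash
ls; mkdir -p pics
python3 - <<'E'
from station import r, eyes
import cv2,numpy as np
s=r.get_state();print(s)
for n in ("side","top","wrist"):
    p=eyes.capture(n);cv2.imwrite(f"pics/{n}0.png",p["pixels"])
    print(n,{k:(np.round(v,4).tolist() if k!="pixels" else 0) for k,v in p.items()})
    for l in("dock","pad_top","pack_front","tape"):
        print(l,[(d["extent"],round(d["confidence"],2)) for d in eyes.search_frame(p,l)][:4])
E
```

```text
pics
{'clock': 0.0, 'q': array([65.56816128, 19.07098525, -3.70840122, 83.70714612,  1.24060592,
       77.34270383, -5.06963415]), 'joint_vel': array([-0.02008847, -0.06724543, -0.0774079 , -0.03797044, -0.03775851,
        0.05025654,  0.0530551 ]), 'joint_efforts': array([-1.23149137e-03, -6.23253036e+01,  2.36461748e-02, -3.89905572e+01,
       -6.15658960e-02,  3.99128767e-02,  1.31387437e-04]), 'tcp_pos': array([ 245.53732785, -574.60127044,  403.95510944]), 'tcp_rot': array([[ 9.19539235e-01,  3.92997669e-01, -6.54161605e-04],
       [ 3.92998198e-01, -9.19538390e-01,  1.25111636e-03],
       [-1.09840899e-04, -1.40753491e-03, -9.99999003e-01]]), 'contact_force': array([ 1.31903104, -0.57097627, -0.25133646]), 'ft_torque': array([0.04663744, 0.03735809, 0.01133773]), 'width': 86.9886396022943}
side {'pixels': 0, 'fovy': 43.0781, 'cx': 286.129, 'cy': 211.8457, 'R': [[-0.8838, -0.4673, -0.0217], [-0.2533, 0.517, -0.8177], [0.3933, -0.7172, -0.5753]], 't': [512.2782, 154.0126, 887.0585], 'shot': 1}
dock [([246.1, 170.4, 97.1, 73.9], 0.73), ([275.3, 192.6, 17.0, 14.5], 0.26)]
pad_
[... 328 characters left out ...]
y': 210.6547, 'R': [[0.0169, -0.9997, 0.0162], [-0.9914, -0.0188, -0.1293], [0.1296, -0.0139, -0.9915]], 't': [43.1687, 539.7351, 947.2715], 'shot': 2}
dock [([265.9, 152.4, 74.2, 88.9], 0.56)]
pad_top [([291.0, 187.6, 24.7, 41.5], 0.78)]
pack_front [([244.1, 256.4, 24.5, 28.1], 0.93), ([189.0, 230.0, 29.3, 32.9], 0.87), ([216.8, 192.7, 30.9, 30.2], 0.69), ([290.1, 183.3, 17.5, 13.4], 0.6)]
tape [([330.0, 243.8, 23.7, 23.4], 0.53)]
wrist {'pixels': 0, 'fovy': 65.7065, 'cx': 285.0661, 'cy': 215.3635, 'hand_eye': [[-0.0006, -0.9575, -0.2883, 77.9771], [1.0, -0.0006, 0.0001, -0.2531], [-0.0002, -0.2883, 0.9575, 20.1426], [0.0, 0.0, 0.0, 1.0]], 'shot': 3}
dock []
pad_top []
pack_front []
tape []
```

Run:
```python
import cv2
a=cv2.imread("pics/top0.png")[130:310,160:380];cv2.imwrite("pics/top0c.png",cv2.resize(a,None,fx=3.6,fy=3.3,interpolation=cv2.INTER_CUBIC))
a=cv2.imread("pics/side0.png")[140:330,220:420];cv2.imwrite("pics/side0c.png",cv2.resize(a,None,fx=3,fy=3,interpolation=cv2.INTER_CUBIC))
```

```text
(no output)
```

View pics/top0c.png

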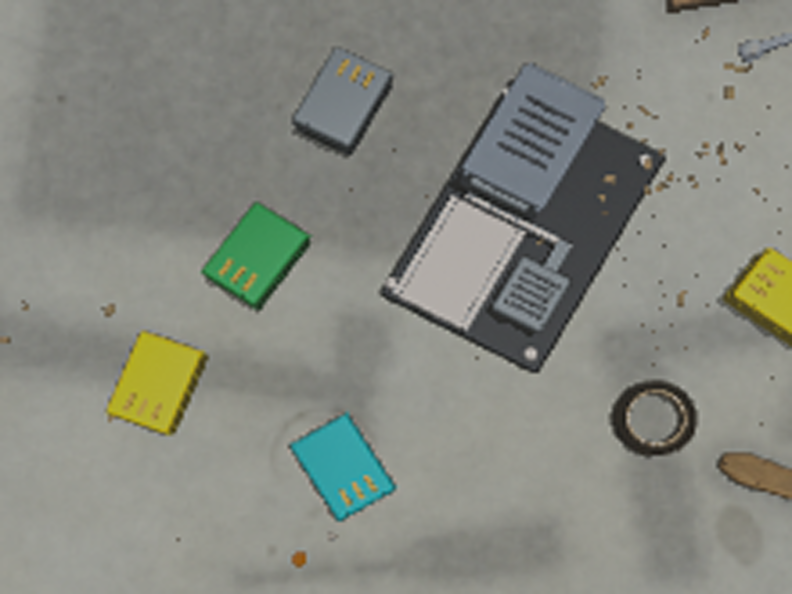

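View pics/side0c.png

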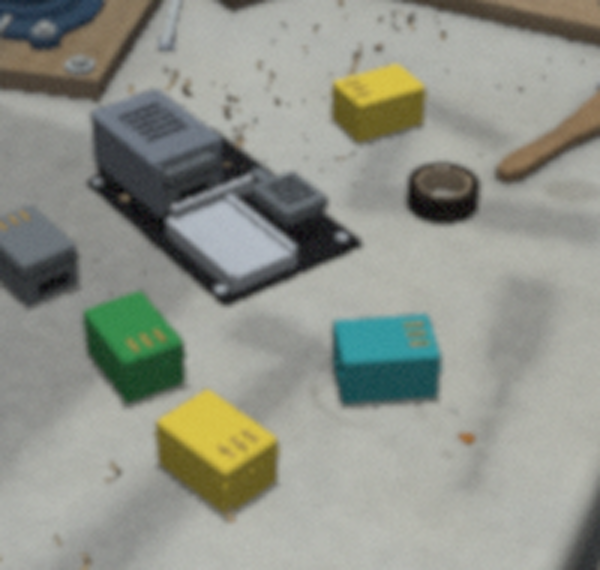

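View pics/top0.png

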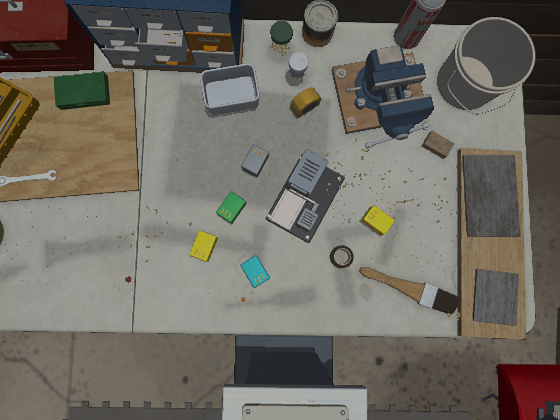

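The top view shows the dock at about px (305,195). Its bay points up and to the right, and the pad is at (307,216). The grey spare is at (255,159). The green, yellow and turquoise packs are look-alikes. The tape is at (342,257). I'll enlarge the dock to fit its pose.

Run:
```python
import cv2
a=cv2.imread("pics/top0.png")[145:245,260:350];a=cv2.resize(a,None,fx=6,fy=6,interpolation=cv2.INTER_CUBIC);cv2.imwrite("pics/top0d.png",a)
a=cv2.imread("pics/side0.png")[165:245,243:343];cv2.imwrite("pics/side0d.png",cv2.resize(a,None,fx=7,fy=7,interpolation=cv2.INTER_CUBIC))
```

```text
(no output)
```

View pics/top0d.png

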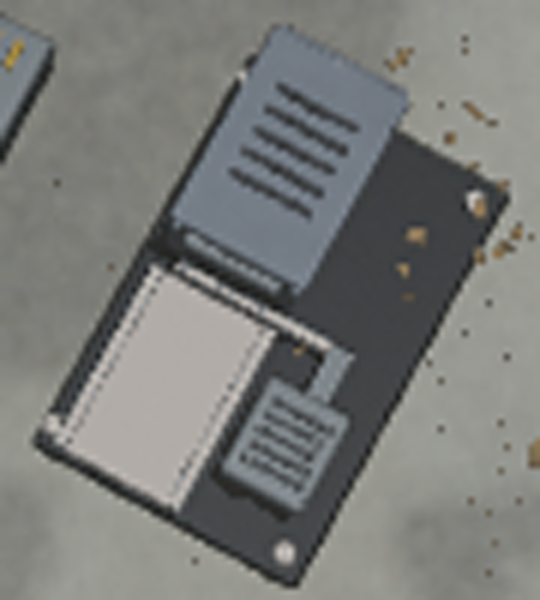

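View pics/side0d.png

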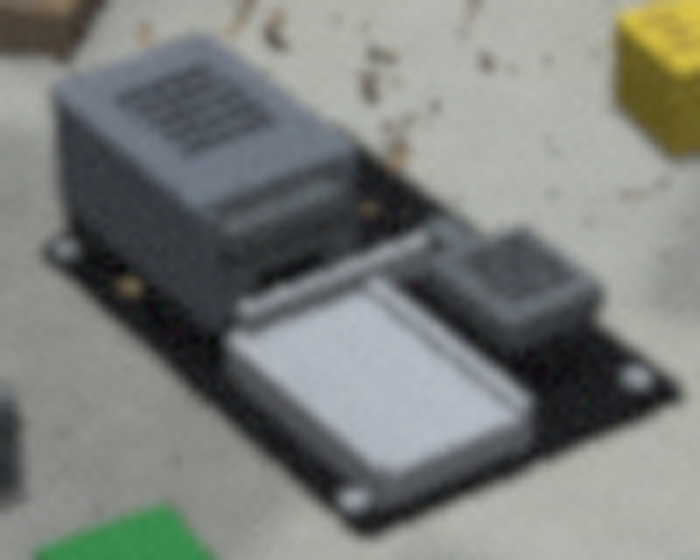

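```bash
cat > h.py <<'E'
import numpy as np
def proj(p,X):
    c=np.asarray(p["R"])@np.asarray(X,float)+p["t"]; f=210/np.tan(np.radians(p["fovy"]/2))
    return np.array([p["cx"]+f*c[0]/c[2],p["cy"]+f*c[1]/c[2]])
def fish(p,X,tp,tr):
    H=np.asarray(p["hand_eye"]);t=np.asarray(tr).T@(np.asarray(X,float)-tp)
    c=H[:3,:3].T@(t-H[:3,3]);f=210/np.tan(np.radians(p["fovy"]/2))
    th=np.arctan2(np.hypot(c[0],c[1]),c[2]);u=c[:2]/np.hypot(c[0],c[1])
    return np.array([p["cx"],p["cy"]])+f*th*u
def world(d,X):
    x,y,a=d;c,s=np.cos(a),np.sin(a);return np.array([x+c*X[0]-s*X[1],y+s*X[0]+c*X[1],X[2]])
E
python3 - <<'E'
from station import r,eyes
from h import *
from scipy.optimize import least_squares
T={(89,29,62):(280,25),(89,-29,62):(410,98),(2,29,62):(172,218),(2,-29,62):(303,292),(-85,27,22):(58,440),(-85,-27,22):(178,510),(-24,-32,36):(270,378),(-24,-68,36):(350,410),(-66,-68,36):(297,508),(-66,-32,36):(225,468)}
S={(89,29,62):(55,90),(89,-29,62):(200,35),(2,-29,62):(355,155),(2,29,62):(215,215),(-85,27,22):(370,470),(-85,-27,22):(530,405),(-24,-68,36):(520,232),(-66,-68,36):(603,300),(-66,-32,36):(515,345),(-24,-32,36):(430,262)}
pt=eyes.capture("top");ps=eyes.capture("side")
def res(d,w=3):
    o=[]
    if w&1:
        for k,v in T.items(): o+=list(proj(pt,world(d,k))-np.array(v)/6-[260,145])
    if w&2:
        for k,v in S.items(): o+=list(proj(ps,world(d,k))-np.array(v)/7-[243,165])
    return np.array(o)
for w in(1,2,3):
    q=least_squares(lambda d:res(d,w),[580,0,-.5],loss="soft_l1");print(w,q.x[:2],np.degrees(q.x[2]))
    print(np.round(res(q.x,w).reshape(-1,2),1).tolist())
d=q.x
for k in((-45,-50,24),(-50,0,18),(-85,0,18)):print(k,world(d,k))
E
```

```text
1 [585.00497922   1.31937429] -28.177822035888312
[[-0.2, -1.2], [1.1, -0.9], [-1.2, 0.2], [0.1, 0.6], [-0.8, -0.0], [0.1, -0.1], [0.2, -1.2], [0.9, 1.2], [0.8, 1.3], [-1.4, 0.1]]
2 [580.09905602   6.97067433] -29.063087376433245
[[-1.6, -0.4], [1.0, -0.6], [1.3, 0.0], [-2.8, 0.4], [0.4, 1.3], [0.3, 1.1], [0.5, -0.7], [0.9, -0.9], [-1.1, -1.5], [-1.0, 0.6]]
3 [583.38588629   2.38310969] -28.50764618815181
[[-0.5, -0.5], [0.7, -0.0], [-1.6, 0.8], [-0.4, 1.4], [-1.4, 0.5], [-0.6, 0.6], [-0.4, -0.5], [0.3, 2.1], [0.1, 2.0], [-2.0, 0.8], [-2.1, -1.6], [0.3, -1.8], [0.8, -1.5], [-3.1, -1.1], [0.4, -0.5], [-0.0, -0.7], [-0.1, -2.3], [0.4, -2.7], [-1.4, -3.3], [-1.4, -1.0]]
(-45, -50, 24) [519.9781803 -20.0771401  24.       ]
(-50, 0, 18) [539.44821492  26.24691145  18.        ]
(-85, 0, 18) [508.69184496  42.95157268  18.        ]
```

Dock fit: origin about (583,2), yaw about −28.5°. I'll move over it with the tool's y axis along the dock's y axis, using the yaw 151.5° solution so the wrist camera sits on the robot side.

Emit:
{"op": "carry_out", "data": {
  "steps": [
    {"twist": [0, 0, 0.093], "translation": [1.2, 2.4, -0.1], "grip": 147},
    {"twist": [0, 0, 0.093], "translation": [1.2, 2.4, -0.1], "grip": 147},
    {"twist": [0, 0, 0.093], "translation": [1.2, 2.4, -0.1], "grip": 147},
    {"twist": [0, 0, 0.093], "translation": [1.2, 2.4, -0.1], "grip": 147},
    {"twist": [0, 0, 0.093], "translation": [1.2, 2.4, -0.1], "grip": 147},
    {"twist": [0, 0, 0.093], "translation": [1.2, 2.4, -0.1], "grip": 147},
    {"twist": [0, 0, 0.093], "translation": [1.2, 2.4, -0.1], "grip": 147},
    {"twist": [0, 0, 0.093], "translation": [1.2, 2.4, -0.1], "grip": 147}
  ]
}}

```text
clock: 1.52
tcp_pos: [342.0, -381.5, 396.9]
tcp_rot: [[0.406, 0.914, 0.0], [0.914, -0.406, -0.0], [-0.0, 0.0, -1.0]]
contact_force: [0.1, -0.5, 0.6]
width: 42.6
```

Emit:
{"op": "carry_out", "data": {
  "steps": [
    {"twist": [0, 0, 0.093], "translation": [1.2, 2.4, -0.1], "grip": 147},
    {"twist": [0, 0, 0.093], "translation": [1.2, 2.4, -0.1], "grip": 147},
    {"twist": [0, 0, 0.093], "translation": [1.2, 2.4, -0.1], "grip": 147},
    {"twist": [0, 0, 0.093], "translation": [1.2, 2.4, -0.1], "grip": 147},
    {"twist": [0, 0, 0.093], "translation": [1.2, 2.4, -0.1], "grip": 147},
    {"twist": [0, 0, 0.093], "translation": [1.2, 2.4, -0.1], "grip": 147},
    {"twist": [0, 0, 0.093], "translation": [1.2, 2.4, -0.1], "grip": 147},
    {"twist": [0, 0, 0.093], "translation": [1.2, 2.4, -0.1], "grip": 147}
  ]
}}

```text
clock: 2.18
tcp_pos: [438.0, -189.4, 389.0]
tcp_rot: [[-0.32, 0.947, 0.0], [0.947, 0.32, -0.0], [-0.001, 0.0, -1.0]]
contact_force: [1.1, -0.4, -0.1]
width: 37.0
```

Emit:
{"op": "carry_out", "data": {
  "steps": [
    {"twist": [0, 0, 0.093], "translation": [1.2, 2.4, -0.1], "grip": 147},
    {"twist": [0, 0, 0.093], "translation": [1.2, 2.4, -0.1], "grip": 147},
    {"twist": [0, 0, 0.093], "translation": [1.2, 2.4, -0.1], "grip": 147},
    {"twist": [0, 0, 0.093], "translation": [1.2, 2.4, -0.1], "grip": 147},
    {"twist": [0, 0, 0.093], "translation": [1.2, 2.4, -0.1], "grip": 147},
    {"twist": [0, 0, 0.093], "translation": [1.2, 2.4, -0.1], "grip": 147},
    {"twist": [0, 0, 0.093], "translation": [1.2, 2.4, -0.1], "grip": 147},
    {"twist": [0, 0, 0.093], "translation": [0, 0, 0], "grip": 147}
  ]
}}

```text
clock: 2.85
tcp_pos: [522.7, -17.5, 382.0]
tcp_rot: [[-0.88, 0.475, 0.001], [0.475, 0.88, 0.003], [0.0, 0.003, -1.0]]
contact_force: [-0.1, 0.0, -0.5]
width: 36.7
```

Run:
```python
from station import r,eyes
from h import *
import cv2
s=r.get_state();p=eyes.capture("wrist")
np.savez("w1.npz",tp=s["tcp_pos"],tr=s["tcp_rot"])
print({k:np.round(v,3).tolist() for k,v in s.items()})
img=p["pixels"].copy();cv2.imwrite("pics/w1.png",img)
d=(583.4,2.4,np.radians(-28.5))
for k in((2,29,62),(2,-29,62),(-85,27,22),(-85,-27,22),(-24,-32,36),(-24,-68,36),(-66,-68,36),(-66,-32,36),(0,22,18),(0,-22,18)):
    u=fish(p,world(d,k),s["tcp_pos"],s["tcp_rot"]);print(k,u.round(1));cv2.circle(img,tuple(int(x) for x in u),3,(0,0,255),1)
cv2.imwrite("pics/w1o.png",cv2.resize(img,(800,600)))
for l in("pad_top","dock"):print(l,[(np.round(e["extent"]),round(e["confidence"],2)) for e in eyes.search_frame(p,l)][:3])
```

```text
{'clock': 2.85, 'q': [33.66, 10.636, -40.562, 99.176, 7.073, 72.741, 53.123], 'joint_vel': [8.014, -0.457, -3.375, 1.159, 0.949, 0.815, 67.742], 'joint_efforts': [-0.317, -40.388, -2.41, -38.331, 0.74, 0.032, -3.684], 'tcp_pos': [522.679, -17.5, 381.961], 'tcp_rot': [[-0.88, 0.475, 0.001], [0.475, 0.88, 0.003], [0.0, 0.003, -1.0]], 'contact_force': [-0.072, 0.021, -0.468], 'ft_torque': [0.081, -0.155, -0.007], 'width': 36.691}
(2, 29, 62) [359.2 249.2]
(2, -29, 62) [302.5 249.7]
(-85, 27, 22) [354.2 158.5]
(-85, -27, 22) [303.6 157.7]
(-24, -32, 36) [298.8 217.2]
(-24, -68, 36) [264.5 217.2]
(-66, -68, 36) [263.9 177.7]
(-66, -32, 36) [299.3 177.8]
(0, 22, 18) [345.1 232.7]
(0, -22, 18) [306.7 232.9]
pad_top [(array([260., 177.,  84.,  60.]), 0.67)]
dock []
```

View pics/w1o.png

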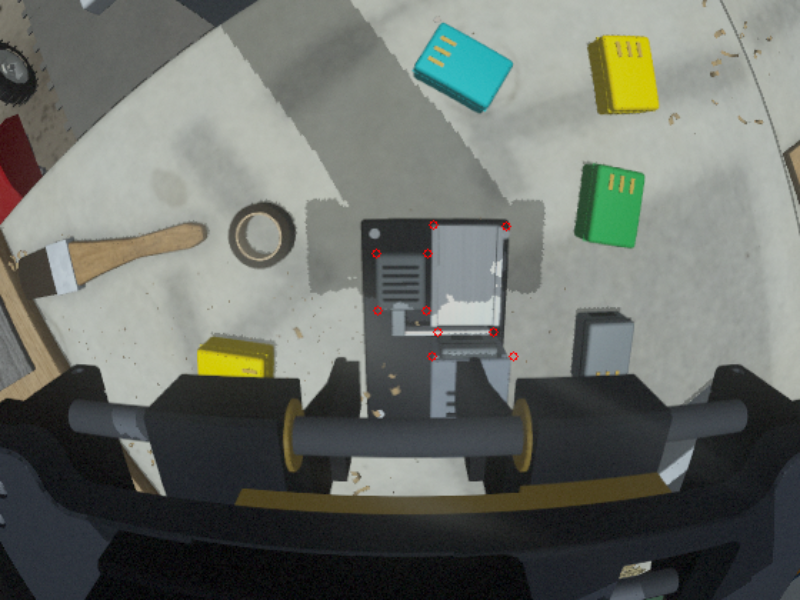

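The overlay fits to about 3 mm. Chute and pad both show at px800 (465,275) and (400,280). I'll move above the target, lower, and refit from a still picture.

Emit:
{"op": "carry_out", "data": {
  "steps": [
    {"twist": [0, 0, 0], "translation": [0.4, 0.9, -1], "grip": 147},
    {"twist": [0, 0, 0], "translation": [0.4, 0.9, -1], "grip": 147},
    {"twist": [0, 0, 0], "translation": [0, 0, -1], "grip": 147},
    {"twist": [0, 0, 0], "translation": [0, 0, -1], "grip": 147},
    {"twist": [0, 0, 0], "translation": [0, 0, -1], "grip": 147},
    {"twist": [0, 0, 0], "translation": [0, 0, -1], "grip": 147},
    {"twist": [0, 0, 0], "translation": [0, 0, 0], "grip": 147},
    {"twist": [0, 0, 0], "translation": [0, 0, 0], "grip": 147}
  ]
}}

```text
clock: 3.67
tcp_pos: [529.4, -5.2, 321.3]
tcp_rot: [[-0.874, 0.485, -0.001], [0.485, 0.874, 0.0], [0.001, -0.0, -1.0]]
contact_force: [0.1, -0.3, 0.3]
width: 37.2
```

Run:
```python
from station import r,eyes
from h import *
import cv2
s=r.get_state();p=eyes.capture("wrist")
np.savez("w2.npz",tp=s["tcp_pos"],tr=s["tcp_rot"])
print({k:np.round(v,4).tolist() for k,v in s.items()})
img=p["pixels"];cv2.imwrite("pics/w2.png",img)
x0,y0=230,110
c=cv2.resize(img[y0:y0+150,x0:x0+160],None,fx=4,fy=4,interpolation=cv2.INTER_CUBIC)
cv2.imwrite("pics/w2c.png",c)
d=(583.4,2.4,np.radians(-28.5))
for k in((-85,27,22),(-85,-27,22),(-24,-32,36),(-24,-68,36),(-66,-68,36),(-66,-32,36),(2,29,62),(2,-29,62)):
    u=fish(p,world(d,k),s["tcp_pos"],s["tcp_rot"]);u=(u-[x0,y0])*4+1.5;print(k,u.round(1));cv2.circle(c,tuple(int(x) for x in u),5,(0,0,255),1)
cv2.imwrite("pics/w2o.png",c)
```

```text
{'clock': 3.6667, 'q': [31.1718, 14.9777, -40.3256, 102.4947, 10.4999, 66.3976, 48.5358], 'joint_vel': [-0.12, -0.7297, -0.4208, -1.3292, -0.107, 0.4095, 0.1997], 'joint_efforts': [0.0854, -45.5305, -5.7066, -35.0107, 0.0701, -0.0318, -0.0574], 'tcp_pos': [529.3655, -5.2125, 321.2729], 'tcp_rot': [[-0.8744, 0.4853, -0.0011], [0.4853, 0.8744, 0.0001], [0.001, -0.0005, -1.0]], 'contact_force': [0.0965, -0.2854, 0.284], 'ft_torque': [0.0965, -0.1387, 0.0041], 'width': 37.2123}
(-85, 27, 22) [496.5 225.5]
(-85, -27, 22) [250.5 225. ]
(-24, -32, 36) [230.1 513.5]
(-24, -68, 36) [ 65.7 514.6]
(-66, -68, 36) [ 56.8 327. ]
(-66, -32, 36) [228.5 324.8]
(2, 29, 62) [521.7 668.2]
(2, -29, 62) [246.2 675. ]
```

View pics/w2o.png

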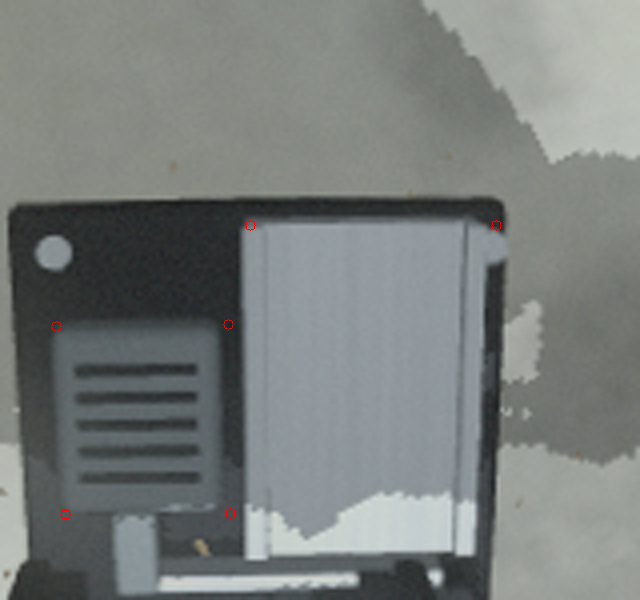

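View pics/w2.png

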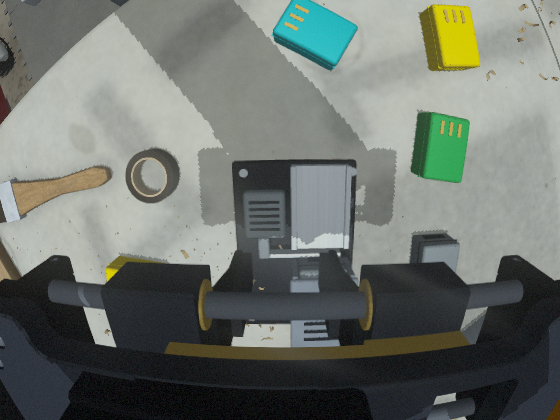

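Still picture: the chute end corners and pad sit about 2 mm further to −y than the fit, so the corrected origin is about (582.4, 0.6). I'll centre over dock (−45,−26) and descend to just above the pad.

Emit:
{"op": "carry_out", "data": {
  "steps": [
    {"twist": [0, 0, 0.008], "translation": [0.1, 0.4, 0], "grip": 147},
    {"twist": [0, 0, 0], "translation": [0, 0, -1.6], "grip": 147},
    {"twist": [0, 0, 0], "translation": [0, 0, -1.6], "grip": 147},
    {"twist": [0, 0, 0], "translation": [0, 0, -1.6], "grip": 147},
    {"twist": [0, 0, 0], "translation": [0, 0, -1.6], "grip": 147},
    {"twist": [0, 0, 0], "translation": [0, 0, -1.6], "grip": 147},
    {"twist": [0, 0, 0], "translation": [0, 0, -1.2], "grip": 147},
    {"twist": [0, 0, 0], "translation": [0, 0, 0], "grip": 147}
  ]
}}

```text
clock: 4.38
tcp_pos: [530.0, -0.7, 228.0]
tcp_rot: [[-0.879, 0.477, -0.003], [0.477, 0.879, 0.0], [0.003, -0.001, -1.0]]
contact_force: [-0.9, -0.8, 0.7]
width: 37.0
```

Run:
```python
from station import r,eyes
from h import *
import cv2
s=r.get_state();p=eyes.capture("side");t=eyes.capture("top")
print({k:np.round(s[k],3).tolist() for k in("tcp_pos","tcp_rot","contact_force","width")})
cv2.imwrite("pics/s3.png",cv2.resize(p["pixels"][130:260,230:390],None,fx=5,fy=4.6))
cv2.imwrite("pics/t3.png",cv2.resize(t["pixels"][140:260,240:380],None,fx=5,fy=5))
w=eyes.capture("wrist");cv2.imwrite("pics/w3.png",w["pixels"])
```

```text
{'tcp_pos': [529.969, -0.667, 227.956], 'tcp_rot': [[-0.879, 0.477, -0.003], [0.477, 0.879, 0.0], [0.003, -0.001, -1.0]], 'contact_force': [-0.897, -0.817, 0.7], 'width': 36.985}
```

View pics/s3.png

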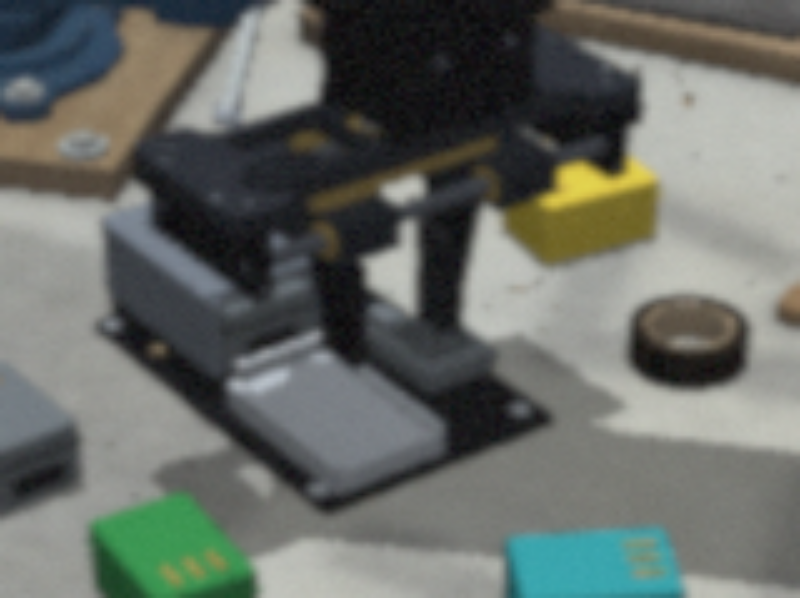

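View pics/w3.png

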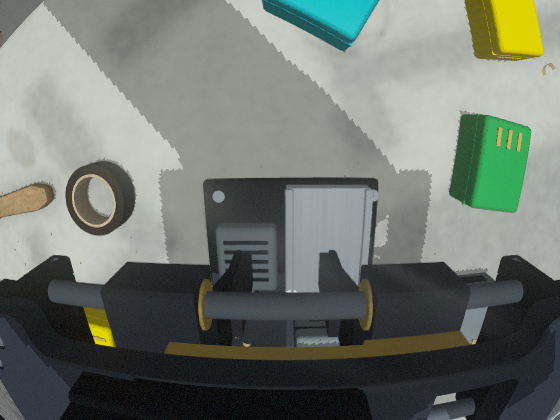

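The tips stand over the pad and over the chute floor, as planned. I'll press slowly.

Emit:
{"op": "carry_out", "data": {
  "steps": [
    {"twist": [0, 0, 0], "translation": [0, 0, -0.3], "grip": 147},
    {"twist": [0, 0, 0], "translation": [0, 0, -0.3], "grip": 147},
    {"twist": [0, 0, 0], "translation": [0, 0, -0.3], "grip": 147},
    {"twist": [0, 0, 0], "translation": [0, 0, -0.2], "grip": 147},
    {"twist": [0, 0, 0], "translation": [0, 0, -0.2], "grip": 147},
    {"twist": [0, 0, 0], "translation": [0, 0, -0.2], "grip": 147},
    {"twist": [0, 0, 0], "translation": [0, 0, 0], "grip": 147},
    {"twist": [0, 0, 0], "translation": [0, 0, 0], "grip": 147}
  ]
}}

```text
clock: 5.2
tcp_pos: [530.6, -0.7, 214.7]
tcp_rot: [[-0.879, 0.477, 0.0], [0.477, 0.879, 0.0], [0.0, 0.0, -1.0]]
contact_force: [0.5, 0.4, 0.5]
width: 36.7
```

Emit:
{"op": "carry_out", "data": {
  "steps": [
    {"twist": [0, 0, 0], "translation": [0, 0, -0.2], "grip": 147},
    {"twist": [0, 0, 0], "translation": [0, 0, -0.2], "grip": 147},
    {"twist": [0, 0, 0], "translation": [0, 0, -0.2], "grip": 147},
    {"twist": [0, 0, 0], "translation": [0, 0, 0], "grip": 147},
    {"twist": [0, 0, 0], "translation": [0, 0, 0], "grip": 147},
    {"twist": [0, 0, 0], "translation": [0, 0, 0], "grip": 147},
    {"twist": [0, 0, 0], "translation": [0, 0, 0], "grip": 147},
    {"twist": [0, 0, 0], "translation": [0, 0, 0], "grip": 147}
  ]
}}

```text
clock: 5.87
tcp_pos: [530.6, -0.7, 208.8]
tcp_rot: [[-0.879, 0.477, 0.0], [0.477, 0.879, 0.0], [0.0, 0.0, -1.0]]
contact_force: [-0.2, 0.4, 2.4]
width: 36.6
```

Run:
```python
from station import r,eyes
from h import *
import cv2
s=r.get_state();p=eyes.capture("side")
print({k:np.round(s[k],3).tolist() for k in("tcp_pos","contact_force","ft_torque","width")})
cv2.imwrite("pics/s4.png",cv2.resize(p["pixels"][150:250,240:350],None,fx=6,fy=6))
w=eyes.capture("wrist");cv2.imwrite("pics/w4.png",cv2.resize(w["pixels"][150:360,160:440],None,fx=2.8,fy=2.8))
```

```text
{'tcp_pos': [530.569, -0.651, 208.786], 'contact_force': [-0.187, 0.365, 2.402], 'ft_torque': [0.006, 0.024, 0.137], 'width': 36.643}
```

View pics/s4.png

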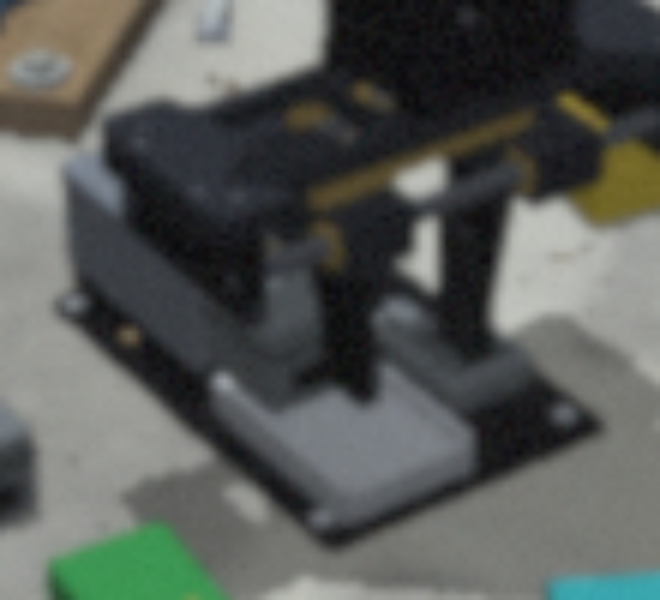

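View pics/w4.png

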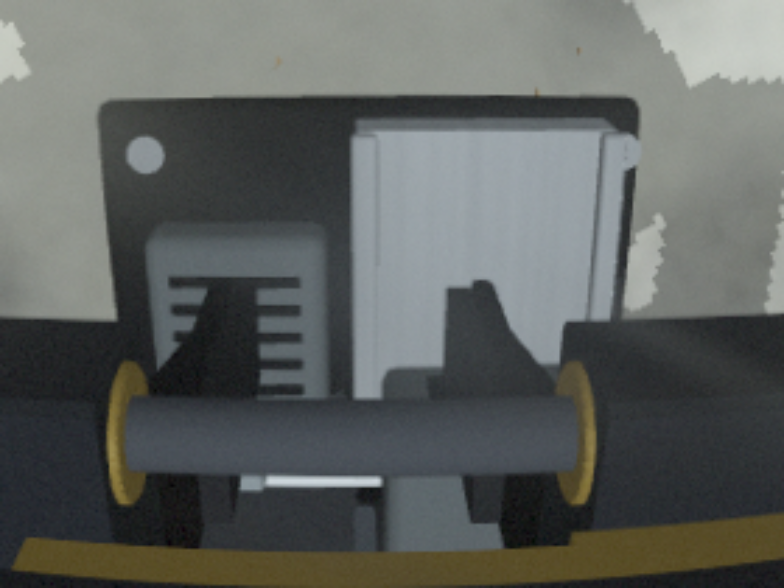

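The pack has started out and its front is near the chute finger. The travel is only about 9 mm so far, so I'll press on to the stop.

Emit:
{"op": "carry_out", "data": {
  "steps": [
    {"twist": [0, 0, 0], "translation": [0, 0, -0.1], "grip": 147},
    {"twist": [0, 0, 0], "translation": [0, 0, -0.1], "grip": 147},
    {"twist": [0, 0, 0], "translation": [0, 0, -0.1], "grip": 147},
    {"twist": [0, 0, 0], "translation": [0, 0, -0.1], "grip": 147},
    {"twist": [0, 0, 0], "translation": [0, 0, 0], "grip": 147},
    {"twist": [0, 0, 0], "translation": [0, 0, 0], "grip": 147},
    {"twist": [0, 0, 0], "translation": [0, 0, 0], "grip": 147},
    {"twist": [0, 0, 0], "translation": [0, 0, 0], "grip": 147}
  ]
}}

```text
clock: 6.63
tcp_pos: [530.6, -0.5, 206.0]
tcp_rot: [[-0.879, 0.477, -0.0], [0.477, 0.879, -0.001], [-0.0, -0.001, -1.0]]
contact_force: [-7.1, -1.0, 20.3]
width: 37.1
```

Run:
```python
from station import r,eyes
from h import *
import cv2
for i in range(3):
    s=r.get_state();p=eyes.capture("side")
    print({k:np.round(s[k],3).tolist() for k in("clock","tcp_pos","contact_force","ft_torque","width")})
cv2.imwrite("pics/s5.png",cv2.resize(p["pixels"][150:250,240:350],None,fx=6,fy=6,interpolation=cv2.INTER_CUBIC))
s=r.get_state();w=eyes.capture("wrist");c=cv2.resize(w["pixels"][150:360,160:440],None,fx=2.8,fy=2.8)
d=(582.4,.6,np.radians(-28.5))
for x in(-12,-25,-35,-45):
  for y,z in((-21,53),(21,53)):
    u=(fish(w,world(d,(x,y,z)),s["tcp_pos"],s["tcp_rot"])-[160,150])*2.8;print(x,y,u.round());cv2.circle(c,tuple(int(v) for v in u),4,(0,0,255),1)
cv2.imwrite("pics/w5.png",c)
```

```text
{'clock': 6.633, 'tcp_pos': [530.64, -0.522, 206.046], 'contact_force': [-7.126, -0.99, 20.343], 'ft_torque': [-0.395, 1.941, 0.021], 'width': 37.089}
{'clock': 6.683, 'tcp_pos': [530.629, -0.523, 206.018], 'contact_force': [-8.059, 0.205, 19.563], 'ft_torque': [-0.39, 1.873, 0.03], 'width': 36.864}
{'clock': 6.733, 'tcp_pos': [530.634, -0.536, 206.046], 'contact_force': [-7.593, 0.542, 19.894], 'ft_torque': [-0.39, 1.868, 0.037], 'width': 37.056}
-12 -21 [382. 559.]
-12 21 [601. 550.]
-25 -21 [383. 505.]
-25 21 [610. 497.]
-35 -21 [384. 460.]
-35 21 [618. 452.]
-45 -21 [385. 412.]
-45 21 [625. 405.]
```

View pics/s5.png

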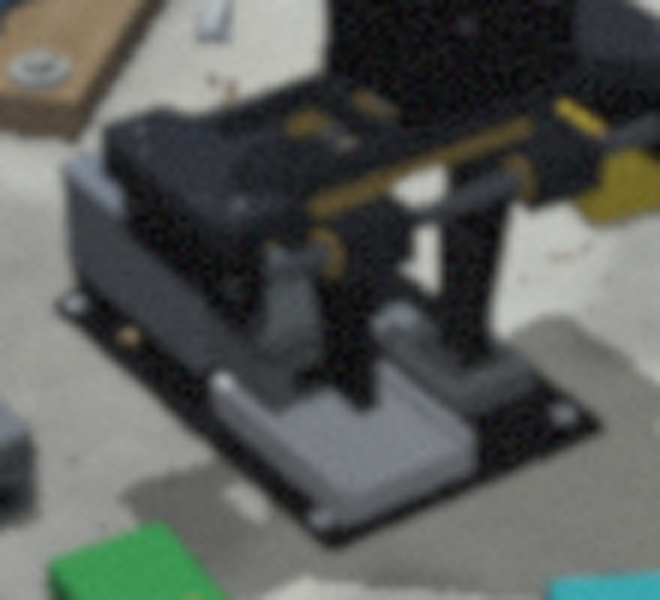

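View pics/w5.png

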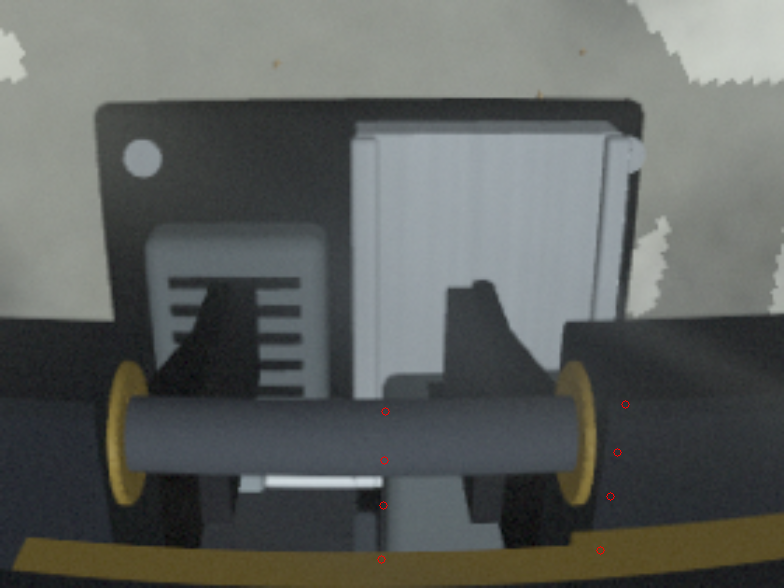

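The pad is on its stop: z stopped at 206 with 20 N. The pack front shows beside the chute finger at crop px (385–445,372). I'll ease the press so that friction doesn't mask the pack's push, then verify contact.

Emit:
{"op": "carry_out", "data": {
  "steps": [
    {"twist": [0, 0, 0], "translation": [0, 0, 0.1], "grip": 147},
    {"twist": [0, 0, 0], "translation": [0, 0, 0], "grip": 147},
    {"twist": [0, 0, 0], "translation": [0, 0, 0], "grip": 147},
    {"twist": [0, 0, 0], "translation": [0, 0, 0], "grip": 147},
    {"twist": [0, 0, 0], "translation": [0, 0, 0], "grip": 147},
    {"twist": [0, 0, 0], "translation": [0, 0, 0], "grip": 147},
    {"twist": [0, 0, 0], "translation": [0, 0, 0], "grip": 147},
    {"twist": [0, 0, 0], "translation": [0, 0, 0], "grip": 147}
  ]
}}

```text
clock: 7.5
tcp_pos: [530.6, -0.6, 206.3]
tcp_rot: [[-0.879, 0.477, -0.0], [0.477, 0.879, -0.0], [-0.0, -0.0, -1.0]]
contact_force: [-3.9, 1.0, 11.1]
width: 37.1
```

Run:
```python
from station import r,eyes
from h import *
import cv2
for i in range(3):
    s=r.get_state();w=eyes.capture("wrist")
    print({k:np.round(s[k],3).tolist() for k in("clock","tcp_pos","contact_force","ft_torque","width")})
x0,y0=270,240
c=cv2.resize(w["pixels"][y0:y0+110,x0:x0+120],None,fx=5,fy=5,interpolation=cv2.INTER_CUBIC)
c=cv2.convertScaleAbs(c,alpha=2,beta=0)
d=(582.4,.6,np.radians(-28.5))
P=lambda X:(fish(w,world(d,X),s["tcp_pos"],s["tcp_rot"])-[x0,y0])*5
for x in(-30,-35,-40,-45,-50,-55):
  for z,col in((53,(0,0,255)),(18,(255,0,0))):
    u=P((x,-15,z));cv2.circle(c,tuple(int(v) for v in u),4,col,1);print(x,z,u.round())
for x in(-35.5,-54.5):
  for y in(-7.5,7.5):
    u=P((x,y,24));cv2.circle(c,tuple(int(v) for v in u),5,(0,255,0),2);print("finger",x,y,u.round())
cv2.imwrite("pics/w6.png",c)
```

```text
{'clock': 7.5, 'tcp_pos': [530.563, -0.581, 206.328], 'contact_force': [-3.904, 1.034, 11.052], 'ft_torque': [-0.167, 0.953, 0.132], 'width': 37.083}
{'clock': 7.55, 'tcp_pos': [530.572, -0.586, 206.303], 'contact_force': [-4.268, 0.816, 10.235], 'ft_torque': [-0.179, 0.891, 0.145], 'width': 36.576}
{'clock': 7.6, 'tcp_pos': [530.59, -0.595, 206.331], 'contact_force': [-3.511, 0.58, 11.139], 'ft_torque': [-0.167, 0.96, 0.06], 'width': 36.671}
-30 53 [195. 411.]
-30 18 [176. 239.]
-35 53 [197. 370.]
-35 18 [177. 202.]
-40 53 [199. 327.]
-40 18 [178. 164.]
-45 53 [200. 283.]
-45 18 [179. 126.]
-50 53 [202. 238.]
-50 18 [180.  86.]
-55 53 [204. 191.]
-55 18 [181.  45.]
finger -35.5 -7.5 [246. 223.]
finger -35.5 7.5 [376. 220.]
finger -54.5 -7.5 [253.  70.]
finger -54.5 7.5 [388.  69.]
```

View pics/w6.png

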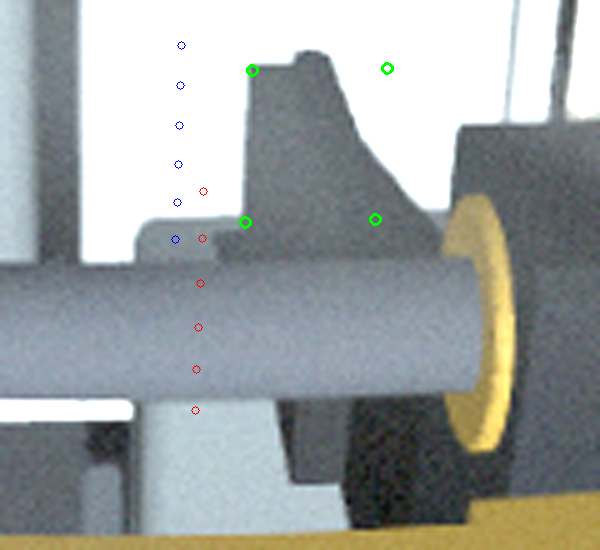

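The lower front edge of the pack (crop y≈219) coincides with the chute finger's bay-side face (green mark, y≈222). That puts the pack front at about dock x −34 mm. The pad is on its stop under about 11 N. The sideways load is about 4 N along the chute, which matches the pusher, and it is steady. I'm handing in.

Run:
```python
from station import r
print(r.get_state()["contact_force"]);print(r.sign_off())
```

```text
[-3.37221343  0.09376277 11.16274276]
the job is handed in; nothing more can be done
None
```

I pressed the release pad onto its stop with one finger. The other finger, standing in the chute, caught the pack when it came out. I handed in at about 7.6 s holding that pose; the hand-in gives no verdict.

**Pad:** the fingertip is at about 24 mm, which is the fully-down height, under roughly 11 N. When I pressed harder, to 20 N, it went only 0.3 mm lower, so the pad is on its stop.

**Pack:** its front is at about dock x −34 mm in the wrist picture, level with the near face of the chute finger. That is within the 12 to 85 mm window. The steady sideways force of about 3.5 to 4 N matches the pusher, so the pack is resting on the finger.

**Spare pack and tape:** I didn't touch either. I did not re-measure their positions at the end.

Two checks disagreed:
- **First dock fit:** it was about 2 mm off sideways compared with the wrist view, and I corrected for that before descending.
- **Sideways force:** it read near zero at about 9 mm of pad travel, although the pack was already out. It was about 7 to 8 N under the 20 N press. I put both down to friction on the pad, so I eased the press before the final check.

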